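Line up the laundry canisters by height

ROBOT

A 7-joint arm with a two-finger parallel gripper is mounted at the origin on the work surface. World frame = base frame: x ahead of the robot, y to its left, z up, the work surface at z = 0. Lengths are in m, angles in rad, forces in N, time in s.
With the tool pointing down it reaches from about 0.35 to 0.9 m from the base axis. Payload 7.2 kg.
Tool frame: the origin (TCP) lies midway between the tips of the shut fingers; the grasp point (between the pads) lies 19 mm behind it (r.grip_depth is the distance from the TCP to the grasp point, in m); z points along the fingers, y is the line along which they close (so a half turn about z gives the same grasp; the last joint's range is limited). The gripper opens to 85 mm and grips with 20 to 120 N. Pads are 22 mm wide; open, the fingers measure 114 mm over their backs; the gripper's body (76 mm by 85 mm) begins 54 mm behind the grasp point. The pads swing forward as they close: fully open they stand 13 mm farther back than shut.
Start: joints at [1.269, 0.411, -0.013, 1.596, 0.006, 1.134, -0.082], TCP at [0.145, -0.608, 0.231] pointing down, gripper open.
Joint ranges: [-2.95, 2.95], [-0.29, 1.99], [-1.47, 1.44], [0.14, 2.54], [-1.03, 4.17], [0.13, 1.85], [-2.86, 2.86]. Speed limits (rad/s): [2.39, 2.39, 3.01, 3.01, 3.14, 3.14, 3.14].

INTERFACE

Orientations are given as a unit quaternion [w, x, y, z].
In Python, from plant import r gives the robot as it stands.
- The arm moves only by the tool drive_tool, never from a script. Its argument "deltas" is a list that holds one entry, the list of rows, each a list of 7 numbers: the shift along the tool's x, y, z in units of 30 mm (1.0 is 30 mm), then the turn, a rotation vector about the tool's x, y, z in units of 6 degrees (1.0 is 6 degrees), then the finger opening in mm, from 0 to 85.4. A call has exactly 5 rows; each row is the pose to reach, as a shift and turn from the pose commanded when the call began, along the tool's axes at that moment; what a row does not reach only later rows make up. A row lasts 1/12 s, in which the tool goes at most 41.7 mm and 7.16 degrees, less where a joint would pass 70% of its speed; a pose out of reach is approached as far as the arm can. A call with a gripper value outside its range is refused whole. The fingers move at their own pace and stop on an object; "force" is the grip in N (left out, the last holds). Time passes only in rows, so rows that repeat a pose let the fingers close, or fill a call up. It gives the time, the measured TCP pose, the force, the opening and the grip force at its end, in the units of the state.
- r.state(): the state, without advancing time (a new reading comes with each control period).
- r.camera(name): name is "scene" or "top" or "wrist"; returns the picture (480x640x3 uint8, red, green, blue); there is no depth.
- r.camera_params(name): a dict with "K" (3x3 intrinsics, pixels), "distortion" ([k1, k2, p1, p2, k3] as OpenCV has them; the pictures are not rectified), "origin" and "orientation" of the camera in the world. Camera axes: x right, y down, z forward; pixel columns grow to the right and rows downward; lengths in m; the calibration is good to about 2 mm. A picture is of the moment at which its call begins: read the wrist's pose just before it. camera_params takes no time and is no camera call; for the wrist camera it gives the pose at the moment of the call.
- r.close_job(): hands the job in; it is judged then, once.
The state is a dict: "time_s": time; "joint_pos": joint angles; "qvel": joint speeds; "joint_torque": joint torques, N m; "eef_pos": TCP position; "ee_rot": TCP orientation; "contact_force": force on the tool from outside, world axes, zero at the start; "ft_torque": the same for the moment, N m; "width": finger opening in m; "finger_force": force on a finger pad.
Only numpy, scipy, OpenCV 4.12 (cv2) and the standard library are available. Lean on these libraries where they do the work, as an engineer would, in place of code of your own. Each camera call takes 0.05 s, during which the arm holds its last target. There are 200 camera calls.

TASK

Line up the four clear canisters by height in the white tray, one centred on each cork coaster: the tallest beside the detergent bottle, stepping down to the shortest beside the trinket dish. Keep them upright and set them down without dropping them, and leave the bottle and the dish where they stand.

Things in the scene. Friction and masses are not known exactly. Their poses are not given: they have to be found in the camera images.
- canister_1: Closed clear plastic canister with a flat pale bamboo lid, holding white laundry tablets; the largest and tallest of the four: 142 mm tall in all, 68 mm across its lid (the top 18 mm; the clear wall below is 3 mm narrower). One rigid piece, loose, under 0.5 kg. It starts upright on the counter in front of the tray. Origin: centre of its underside; z up along its axis.
- canister_2: Closed clear plastic canister with a flat pale bamboo lid, holding wooden clothes pegs; the second tallest of the four: 116 mm tall in all, 61 mm across its lid (the top 18 mm; the clear wall below is 3 mm narrower). One rigid piece, loose, under 0.5 kg. It starts upright on the counter in front of the tray. Origin: centre of its underside; z up along its axis.
- canister_3: Closed clear plastic canister with a flat pale bamboo lid, holding sewing-machine bobbins; the third tallest of the four: 90 mm tall in all, 54 mm across its lid (the top 18 mm; the clear wall below is 3 mm narrower). One rigid piece, loose, under 0.5 kg. It starts upright on the counter in front of the tray. Origin: centre of its underside; z up along its axis.
- canister_4: Closed clear plastic canister with a flat pale bamboo lid, holding assorted buttons; the smallest and shortest of the four: 66 mm tall in all, 48 mm across its lid (the top 18 mm; the clear wall below is 3 mm narrower). One rigid piece, loose, under 0.5 kg. It starts upright on the counter in front of the tray. Origin: centre of its underside; z up along its axis.
- coaster_1: Round cork coaster, 86 mm across and 5 mm thick, at the tray's -y end. The four lie in a straight row, 95 mm between centres, fixed in a fixed white tray (404 x 112 mm, rim 12 mm high). Origin: centre of its underside, 3 mm above the counter; top 5 mm above it. y runs along the row from coaster_1 to coaster_4, x across the tray away from the robot.
- coaster_2: Round cork coaster, 86 mm across and 5 mm thick, second from the tray's -y end. The four lie in a straight row, 95 mm between centres, fixed in a fixed white tray (404 x 112 mm, rim 12 mm high). Origin: centre of its underside, 3 mm above the counter; top 5 mm above it. y runs along the row from coaster_1 to coaster_4, x across the tray away from the robot.
- coaster_3: Round cork coaster, 86 mm across and 5 mm thick, third from the tray's -y end. The four lie in a straight row, 95 mm between centres, fixed in a fixed white tray (404 x 112 mm, rim 12 mm high). Origin: centre of its underside, 3 mm above the counter; top 5 mm above it. y runs along the row from coaster_1 to coaster_4, x across the tray away from the robot.
- coaster_4: Round cork coaster, 86 mm across and 5 mm thick, at the tray's +y end. The four lie in a straight row, 95 mm between centres, fixed in a fixed white tray (404 x 112 mm, rim 12 mm high). Origin: centre of its underside, 3 mm above the counter; top 5 mm above it. y runs along the row from coaster_1 to coaster_4, x across the tray away from the robot.
- detergent_bottle: White plastic detergent bottle with grey cap, 218 mm tall, 100 mm (its x) by 70 mm (its y), handle on its +x side reaching 71 mm from its origin. Loose, about 1 kg. It stands on the counter just off one end of the tray (either end), its centre about 120 mm beyond the end coaster's centre. Origin: centre of its underside.
- trinket_dish: Lavender ceramic trinket dish, round, open, 92 mm across and 28 mm high. Loose. It stands on the counter off the other end of the tray, about 120 mm beyond that end coaster's centre. Origin: centre of its underside.

How it is judged:
At the end, for the whole second after the job is handed in: Each canister stands upright (within 3 degrees) on its own coaster, centred within 12 mm: the tallest next to the detergent bottle, heights falling along the row to the shortest next to the trinket dish; all released and at rest (((horizontal distance between detergent_bottle and coaster_1 below 0.2 m and horizontal distance between canister_1 and coaster_1 below 0.012 m and horizontal distance between canister_2 and coaster_2 below 0.012 m and horizontal distance between canister_3 and coaster_3 below 0.012 m and horizontal distance between canister_4 and coaster_4 below 0.012 m) or (horizontal distance between detergent_bottle and coaster_4 below 0.2 m and horizontal distance between canister_1 and coaster_4 below 0.012 m and horizontal distance between canister_2 and coaster_3 below 0.012 m and horizontal distance between canister_3 and coaster_2 below 0.012 m and horizontal distance between canister_4 and coaster_1 below 0.012 m)) and angle between each of canister_1, canister_2, canister_3, canister_4's own z axis and vertical below 0.06 rad and height (world z) of each of canister_1, canister_2, canister_3, canister_4 below 0.014 m and linear speed of each of canister_1, canister_2, canister_3, canister_4 below 0.02 m/s and angular speed of each of canister_1, canister_2, canister_3, canister_4 below 0.2 rad/s and contact force between each of canister_1, canister_2, canister_3, canister_4 and the fingers below 0.1 N); the robot touches nothing.
It fails at once if a canister tips over or is carried tilted more than 30 degrees (angle between any of canister_1, canister_2, canister_3, canister_4's own z axis and vertical above 0.52 rad).
It fails at once if a canister is dropped (falls unheld at more than 0.6 m/s, a drop of about 2 cm) ((linear speed of canister_1 above 0.6 m/s and contact force between canister_1 and the arm below 0.01 N and contact force between canister_1 and the fingers below 0.01 N) or (linear speed of canister_2 above 0.6 m/s and contact force between canister_2 and the arm below 0.01 N and contact force between canister_2 and the fingers below 0.01 N) or (linear speed of canister_3 above 0.6 m/s and contact force between canister_3 and the arm below 0.01 N and contact force between canister_3 and the fingers below 0.01 N) or (linear speed of canister_4 above 0.6 m/s and contact force between canister_4 and the arm below 0.01 N and contact force between canister_4 and the fingers below 0.01 N)).
It fails at once if the detergent bottle is pushed more than 15 mm from its place (distance of detergent_bottle from where it was at the start of the episode above 0.015 m).
It fails at once if the trinket dish is pushed more than 15 mm from its place (distance of trinket_dish from where it was at the start of the episode above 0.015 m).
It also fails if it takes over 109 s, if anything falls off the work surface, if the arm or the gripper's body presses on something with over 40 N, if the wrist force passes 120 N, or if a joint passes its speed limit or range.

## Working session

There is one attempt and no reset: what is moved stays moved. The work goes in short steps, Python scripts to look and compute and a tool call to move; the robot and the scene stay as the last step left them, time stands still between calls to the robot, and variables do not carry over. Pictures are saved under pics/ and viewed, at most 14 in all, crops included, and the job is handed in when it is done.

Besides the shell and the picture viewer there is one more tool, called after "Request:" as a command line: name --argument value ..., lists and objects as JSON in quotes. drive_tool: Moves the arm, as the interface text tells. Its arguments: {"type":"object","properties":{"deltas":{"type":"array"},"force":{"type":"number"}},"required":["deltas"]}

```bash
mkdir -p pics
python3 - <<'E'
from plant import r
import cv2
for n in("scene","top"):
    cv2.imwrite(f"pics/{n}0.png",r.camera(n)[:,:,::-1]); p=r.camera_params(n); print(n,p)
s=r.state();print(s)
E
```

```text
scene {'K': array([[569.01674529,   0.        , 323.47231624],
       [  0.        , 569.01674529, 235.7651326 ],
       [  0.        ,   0.        ,   1.        ]]), 'distortion': array([0.0513431, 0.       , 0.       , 0.       , 0.       ]), 'origin': array([ 1.2109407 , -0.29500842,  0.82139458]), 'orientation': array([-0.29775454,  0.79069115,  0.49639126, -0.19936266])}
top {'K': array([[551.78555725,   0.        , 323.9069569 ],
       [  0.        , 551.78555725, 240.84304242],
       [  0.        ,   0.        ,   1.        ]]), 'distortion': array([-0.12174412,  0.        ,  0.        ,  0.        ,  0.        ]), 'origin': array([ 0.35808822, -0.00768373,  1.17972717]), 'orientation': array([-0.07313729,  0.71402876, -0.69407357,  0.05545933])}
{'time_s': 0.1, 'joint_pos': array([ 1.26881504,  0.41182987, -0.01272892,  1.5969307 ,  0.00559066,
        1.13431485, -0.08219374]), 'qvel': array([-0.00112263, -0.00085626,  0.00051612, -0.00214002,  0.00086002,
        0.00098628,  0.00019485]), 'joint_torque': array([ 2.89304771e-03, -6.01832128e+01,  6.84129652e-01, -3.00087583e+01,
        1.38872882e-02,  6.41812541e-03,  1.86748127e-05]), 'eef_pos': array([ 0.14466118, -0.60757898,  0.23054301]), 'ee_rot': array([-7.12360467e-04,  9.93173363e-01,  1.16645392e-01, -1.27402045e-04]), 'contact_force': array([-0.88937832, -1.34629894, -0.01224761]), 'ft_torque': array([ 0.02272699, -0.1237344 ,  0.01447711]), 'finger_force': 0.0, 'width': 0.08566064341245108}
```

View pics/top0.png

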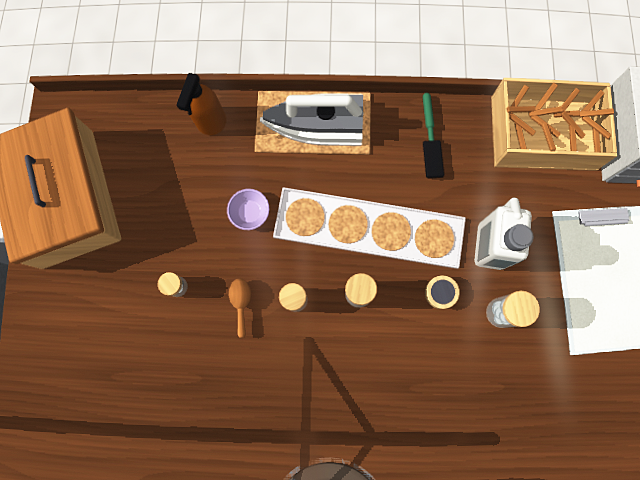

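View pics/scene0.png

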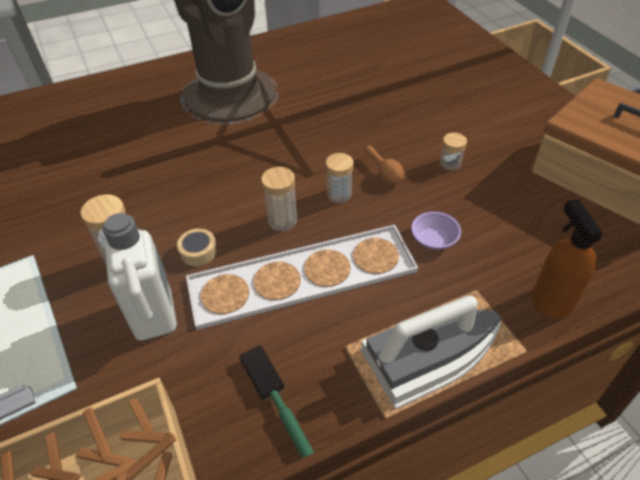

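Top view: the bottle (505,237) is at the tray's right (-y) end and the dish (248,209) at the left. Coasters are at about (435,239), (391,231), (349,224) and (306,217). The lids are at: c1 (521,308), c2 (361,290), c3 (292,297) and c4 (170,284). The dark-topped item at (442,292) is a low decoy cup.

```bash
cat > h.py <<'E'
import numpy as np, cv2
from scipy.spatial.transform import Rotation as R
from plant import r
def rot(q): return R.from_quat(np.asarray(q)[[1,2,3,0]])
def ray(n,uv,z,p=None):
    p=p or r.camera_params(n)
    x=cv2.undistortPoints(np.float64([[uv]]),p["K"],p["distortion"])[0,0]
    d=rot(p["orientation"]).apply([x[0],x[1],1]); o=p["origin"]
    return o+d*(z-o[2])/d[2]
def px(n,P,p=None):
    p=p or r.camera_params(n); Rm=rot(p["orientation"]).inv()
    rv=Rm.as_rotvec(); t=-Rm.apply(p["origin"])
    return cv2.projectPoints(np.float64([P]),rv,t,p["K"],p["distortion"])[0][0,0]
def rel(target,yaw=None):
    "shift in tool units (30 mm) from current pose to target xyz"
    s=r.state(); return rot(s["ee_rot"]).inv().apply(np.array(target)-s["eef_pos"])/.03
E
python3 - <<'E'
from h import *
im=cv2.imread("pics/top0.png")
c=cv2.resize(im[170:350,150:550],(800,360),interpolation=cv2.INTER_CUBIC);cv2.imwrite("pics/crop0.png",c)
hsv=cv2.cvtColor(im,cv2.COLOR_BGR2HSV)
for nm,uv in dict(k1=(435,239),k2=(391,231),k3=(349,224),k4=(306,217),l1=(521,308),l2=(361,290),l3=(292,297),l4=(170,284)).items(): print(nm,hsv[uv[1],uv[0]])
E
```

```text
k1 [ 17 131 233]
k2 [ 18 129 240]
k3 [ 18 123 242]
k4 [ 17 122 241]
l1 [ 21 109 246]
l2 [ 21 112 245]
l3 [ 21 111 246]
l4 [ 22 109 248]
```

View pics/crop0.png

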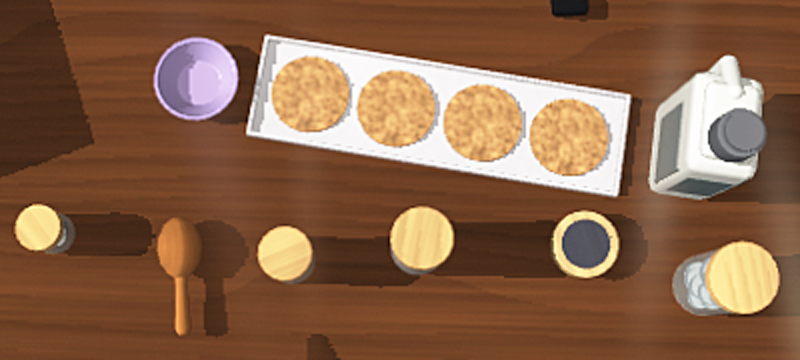

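The crop shows all lids and coasters cleanly separated; I'll segment them and check diameters.

Run:
```python
from h import *
def seg(n):
    im=cv2.imread(f"pics/{n}0.png"); hsv=cv2.cvtColor(im,cv2.COLOR_BGR2HSV)
    m=cv2.inRange(hsv,(12,70,165),(27,190,255))
    return m
m=seg("top"); p=r.camera_params("top")
items=dict(k1=(435,239,.008,86),k2=(391,231,.008,86),k3=(349,224,.008,86),k4=(306,217,.008,86),l1=(521,308,.142,68),l2=(361,290,.116,61),l3=(292,297,.09,54),l4=(170,284,.066,48))
cs,_=cv2.findContours(m,cv2.RETR_EXTERNAL,cv2.CHAIN_APPROX_NONE)
for k,(u,v,z,d) in items.items():
    c=min(cs,key=lambda c:-cv2.pointPolygonTest(c,(u,v),True))
    h=cv2.convexHull(c)[:,0]
    W=np.array([ray("top",q,z,p) for q in h.astype(float)])[:,:2].astype(np.float32)
    (x,y),rad=cv2.minEnclosingCircle(W); e=cv2.fitEllipse(W)
    print(k,"circ",np.round([x,y],4),"d %.1f"%(2e3*rad),d,"ell",np.round(e[0],4),np.round(np.array(e[1])*1e3,1), "scene px",px("scene",[e[0][0],e[0][1],z]).round(0))
for k,uv,z in(("bottlecap",(518,236),.218),("dish",(248,209),.028)): print(k,ray("top",uv,z,p))
```

```text
k1 circ [ 0.5857 -0.2134] d 86.2 86 ell [ 0.5859 -0.2131] [84.6 85.3] scene px [223. 293.]
k2 circ [ 0.5994 -0.1196] d 86.0 86 ell [ 0.5993 -0.1193] [84.2 84.8] scene px [275. 279.]
k3 circ [ 0.6128 -0.0255] d 85.8 86 ell [ 0.6127 -0.0253] [83.9 84.8] scene px [326. 267.]
k4 circ [0.6264 0.0684] d 84.9 86 ell [0.6263 0.0684] [84.1 84.3] scene px [374. 254.]
l1 circ [ 0.429  -0.3544] d 72.0 68 ell [ 0.4291 -0.3544] [68.  71.9] scene px [101. 208.]
l2 circ [ 0.4617 -0.0516] d 61.8 61 ell [ 0.4619 -0.0514] [60.2 61.3] scene px [277. 177.]
l3 circ [0.4455 0.0827] d 54.5 54 ell [0.4455 0.0828] [53.4 54.1] scene px [338. 161.]
l4 circ [0.4655 0.3413] d 48.5 48 ell [0.4656 0.3412] [47.2 47.6] scene px [454. 139.]
bottlecap [ 0.55280464 -0.32780484  0.218     ]
dish [0.63536313 0.19044945 0.028     ]
```

All positions agree with the given sizes. The scene-view pixels match too: 101,208 for c1 and 454,139 for c4. I'm moving over c1 with the fingers closing along world y, because the bottle is ahead in x.

Request:
drive_tool --deltas '[[[1.1,-0.6,0,0,0,0,85],[2.2,-1.2,0,0,0,0,85],[3.3,-1.8,0,0,0,0,85],[4.4,-2.4,0,0,0,0,85],[5.5,-3.0,0,0,0,0,85]]]' --force 40

```text
time_s: 0.52
eef_pos: [0.2853, -0.4807, 0.231]
ee_rot: [-0.0, 0.993, 0.116, -0.0]
contact_force: [0.5, -0.4, 0.5]
width: 0.0854
finger_force: 0.0
```

Request:
drive_tool --deltas '[[[1.15,-0.6,0,0,0,0.5,85],[2.3,-1.2,0,0,0,1.0,85],[3.45,-1.8,0,0,0,1.5,85],[4.6,-2.4,0,0,0,2.0,85],[5.6,-3.0,0,0,0,2.23,85]]]'

```text
time_s: 0.93
eef_pos: [0.4287, -0.3537, 0.2311]
ee_rot: [-0.0, 1.0, -0.001, 0.0]
contact_force: [0.5, -0.6, -0.6]
width: 0.0849
finger_force: 0.0
```

Request:
drive_tool --deltas '[[[0,0,0,0,0,0,85],[0,0,0,0,0,0,85],[0,0,0,0,0,0,85],[0,0,0,0,0,0,85],[0,0,0,0,0,0,85]]]'

```text
time_s: 1.35
eef_pos: [0.4258, -0.357, 0.2312]
ee_rot: [0.0, 1.0, -0.001, -0.0]
contact_force: [-0.5, -0.2, -0.6]
width: 0.0852
finger_force: 0.0
```

Run:
```python
from h import *
s=r.state();print(s["eef_pos"],rot(s["ee_rot"]).as_matrix().round(4))
im=r.camera("wrist");p=r.camera_params("wrist");cv2.imwrite("pics/w1.png",im[:,:,::-1]);print(p["origin"],px("wrist",[.428,-.356,.142],p), px("wrist",[.428+.034,-.356,.142],p),px("wrist",[.428,-.356+.034,.142],p),rel([.428,-.356,.104]))
np.save("wp.npy",p,allow_pickle=True)
```

```text
[ 0.42578357 -0.35703462  0.23115993] [[ 1.0e+00 -2.1e-03 -6.0e-04]
 [-2.1e-03 -1.0e+00 -3.0e-04]
 [-6.0e-04  3.0e-04 -1.0e+00]]
[ 0.49802334 -0.35651318  0.37360119] [319.29998739 238.38744408] [319.20397846 190.68757648] [271.46578114 238.45123709] [ 0.06958044 -0.03084004  4.24061721]
```

View pics/w1.png

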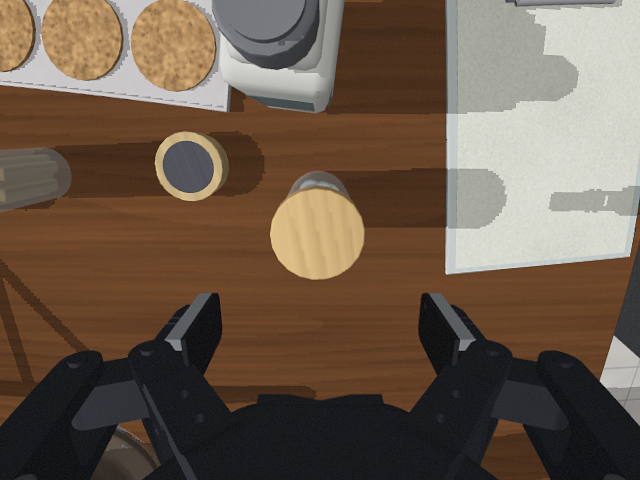

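The wrist view shows c1's lid at (317,233), about 4 mm farther in x than I assumed, so I take (0.431, -0.355). Both sides are clear. Descending to grasp the lid.

Request:
drive_tool --deltas '[[[0.17,-0.07,0.4,0,0,0,85],[0.17,-0.07,1.4,0,0,0,85],[0.17,-0.07,2.4,0,0,0,85],[0.17,-0.07,3.4,0,0,0,85],[0.17,-0.07,4.24,0,0,0,85]]]'

```text
time_s: 1.82
eef_pos: [0.4313, -0.3533, 0.1014]
ee_rot: [-0.0, 1.0, -0.0, -0.0]
contact_force: [-0.5, -0.0, 0.5]
width: 0.0851
finger_force: 0.0
```

Request:
drive_tool --deltas '[[[0,0,0,0,0,0,85],[0,0,0,0,0,0,76],[0,0,0,0,0,0,70],[0,0,0,0,0,0,64],[0,0,0,0,0,0,55]]]' --force 40

```text
time_s: 2.23
eef_pos: [0.433, -0.3544, 0.1057]
ee_rot: [0.001, 1.0, 0.0, 0.001]
contact_force: [-0.5, 0.7, 0.7]
width: 0.067
finger_force: 45.7
```

Request:
drive_tool --deltas '[[[0,0,0,0,0,0,50],[0,0,0,0,0,0,50],[0,0,0,0,0,0,50],[0,0,0,0,0,0,50],[0,0,0,0,0,0,50]]]'

```text
time_s: 2.65
eef_pos: [0.4331, -0.3544, 0.1057]
ee_rot: [0.001, 1.0, 0.0, 0.001]
contact_force: [0.8, -0.6, 6.2]
width: 0.067
finger_force: 46.2
```

c1 is gripped at width 67 mm. Lifting, moving sideways away from the bottle, then turning 90°.

Request:
drive_tool --deltas '[[[0,0,-0.3,0,0,0,50],[0,0,-0.9,0,0,0,50],[0,0,-1.6,0,0,0,50],[0,0,-2.4,0,0,0,50],[0,0,-3.0,0,0,0,50]]]'

```text
time_s: 3.07
eef_pos: [0.432, -0.3534, 0.196]
ee_rot: [0.0, 1.0, 0.0, 0.0]
contact_force: [0.6, -1.0, -3.0]
width: 0.0669
finger_force: 45.9
```

Request:
drive_tool --deltas '[[[0,-0.5,0,0,0,0,50],[0,-1.4,0,0,0,-1,50],[0,-2.4,0,0,0,-2,50],[0,-3.4,0,0,0,-3,50],[0,-4.3,0,0,0,-4,50]]]'

```text
time_s: 3.48
eef_pos: [0.4311, -0.222, 0.1937]
ee_rot: [-0.001, 0.977, 0.211, -0.001]
contact_force: [-0.1, 0.7, -3.0]
width: 0.0667
finger_force: 46.0
```

Request:
drive_tool --deltas '[[[0,0,0,0,0,-1.1,50],[0,0,0,0,0,-2.2,50],[0,0,0,0,0,-3.3,50],[0,0,0,0,0,-4.4,50],[0,0,0,0,0,-5.5,50]]]'

```text
time_s: 3.9
eef_pos: [0.4313, -0.2237, 0.1938]
ee_rot: [-0.001, 0.877, 0.48, -0.0]
contact_force: [0.4, -0.1, -3.6]
width: 0.0666
finger_force: 46.3
```

Request:
drive_tool --deltas '[[[0,0,0,0,0,-1.1,50],[0,0,0,0,0,-2.2,50],[0,0,0,0,0,-3.3,50],[0,0,0,0,0,-4.4,50],[0,0,0,0,0,-5.5,50]]]'

```text
time_s: 4.32
eef_pos: [0.4313, -0.2238, 0.1937]
ee_rot: [-0.001, 0.705, 0.709, -0.0]
contact_force: [-0.3, 0.0, -3.1]
width: 0.0669
finger_force: 46.3
```

Run:
```python
from h import *
s=r.state();print(s["eef_pos"],s["width"],s["joint_pos"].round(2),rot(s["ee_rot"]).as_matrix().round(4));print(rel([.586,-.2135,.115]))
p=r.camera_params("wrist");cv2.imwrite("pics/w2.png",r.camera("wrist")[:,:,::-1])
```

```text
[ 0.43125294 -0.22376392  0.19372165] 0.06689493022998003 [ 0.77  0.25 -0.46  1.95  0.14  0.98  0.25] [[-6.5e-03  1.0e+00 -1.4e-03]
 [ 1.0e+00  6.5e-03  5.0e-04]
 [ 5.0e-04 -1.4e-03 -1.0e+00]]
[0.30747468 5.16410944 2.61678069]
```

View pics/w2.png

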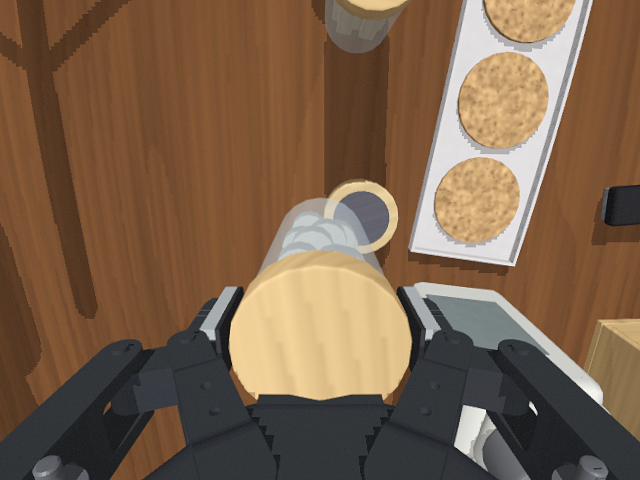

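c1 is held by the lid and upright. The lid spans x 230–410 with its top edge at y≈250, so its centre is about (320,339). Coaster 1 is at (477,200).

Run:
```python
from h import *
p=r.camera_params("wrist");print(ray("wrist",(320,339),.230,p),ray("wrist",(477,200),.008,p),ray("wrist",(503,100),.008,p))
```

```text
[ 0.43147943 -0.22096187  0.23      ] [ 0.58612049 -0.20837304  0.008     ] [ 0.59842987 -0.11461405  0.008     ]
```

Measured relatively, the wrist and top cameras agree on the shift needed: +0.155 m in x and +0.013 m in y. Carrying c1 over coaster 1.

Request:
drive_tool --deltas '[[[0.05,0.6,0,0,0,0,50],[0.15,1.8,0,0,0,0,50],[0.25,3.0,0,0,0,0,50],[0.35,4.2,0,0,0,0,50],[0.4,5.16,0,0,0,0,50]]]'

```text
time_s: 4.78
eef_pos: [0.5887, -0.2112, 0.1937]
ee_rot: [-0.0, 0.708, 0.706, 0.0]
contact_force: [-0.1, -0.8, -3.3]
width: 0.0668
finger_force: 46.6
```

Request:
drive_tool --deltas '[[[0,0,0.4,0,0,0,50],[0,0,1.0,0,0,0,50],[0,0,1.6,0,0,0,50],[0,0,2.1,0,0,0,50],[0,0,2.4,0,0,0,50]]]'

```text
time_s: 5.2
eef_pos: [0.5851, -0.2118, 0.1196]
ee_rot: [-0.002, 0.708, 0.707, -0.001]
contact_force: [-0.5, 0.1, -3.3]
width: 0.0669
finger_force: 47.2
```

Request:
drive_tool --deltas '[[[0,0,0,0,0,0,50],[0,0,0.08,0,0,0,50],[0,0,0.15,0,0,0,50],[0,0,0.22,0,0,0,50],[0,0,0.22,0,0,0,50]]]'

```text
time_s: 5.62
eef_pos: [0.587, -0.2127, 0.1159]
ee_rot: [0.0, 0.707, 0.707, 0.0]
contact_force: [0.4, 0.1, -2.6]
width: 0.0669
finger_force: 47.2
```

Run:
```python
from h import *
s=r.state();print(s["eef_pos"],s["width"],s["contact_force"])
cv2.imwrite("pics/t3.png",r.camera("top")[150:350,330:570][:,:,::-1].repeat(3,0).repeat(3,1))
```

```text
[ 0.58703287 -0.21271688  0.11588773] 0.06694466824256692 [ 0.44378366  0.1411255  -2.64505025]
```

View pics/t3.png

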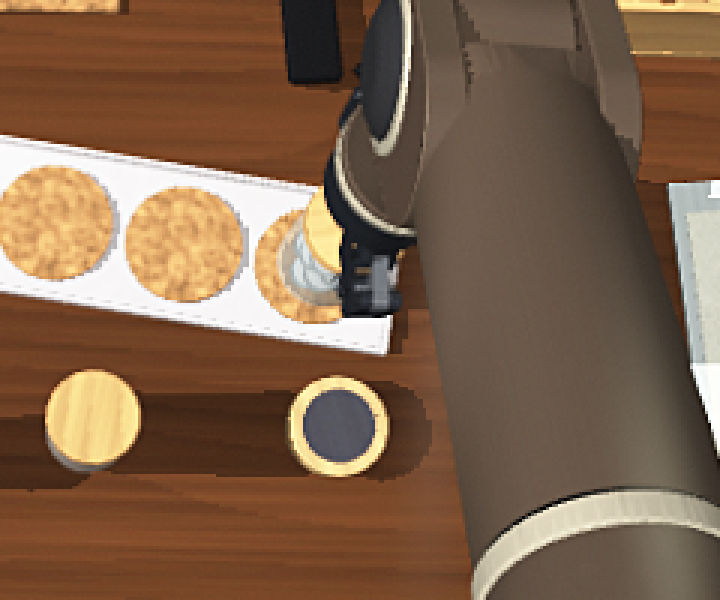

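c1 is over coaster 1, about 1–2 mm above it (its weight is still on the tool). I'll ease it down and release, then back up.

Request:
drive_tool --deltas '[[[0,0,0.03,0,0,0,50],[0,0,0.05,0,0,0,50],[0,0,0.07,0,0,0,50],[0,0,0.07,0,0,0,50],[0,0,0.07,0,0,0,50]]]'

```text
time_s: 6.08
eef_pos: [0.5871, -0.2128, 0.1138]
ee_rot: [0.0, 0.707, 0.707, 0.0]
contact_force: [-0.6, -0.7, 0.5]
width: 0.0669
finger_force: 47.4
```

Request:
drive_tool --deltas '[[[0,0,0,0,0,0,66],[0,0,0,0,0,0,68],[0,0,0,0,0,0,72],[0,0,0,0,0,0,78],[0,0,0,0,0,0,85]]]'

```text
time_s: 6.5
eef_pos: [0.587, -0.2125, 0.1135]
ee_rot: [0.0, 0.707, 0.707, 0.0]
contact_force: [0.2, -0.0, -0.7]
width: 0.085
finger_force: 0.0
```

Request:
drive_tool --deltas '[[[0,0,0,0,0,0,85],[0,0,-0.7,0,0,0,85],[0,0,-1.7,0,0,0,85],[0,0,-2.7,0,0,0,85],[0,0,-3.7,0,0,0,85]]]'

```text
time_s: 6.92
eef_pos: [0.5867, -0.2124, 0.2255]
ee_rot: [-0.0, 0.707, 0.707, -0.0]
contact_force: [1.1, -0.1, -0.0]
width: 0.0847
finger_force: 0.0
```

Run:
```python
from h import *
s=r.state();print(s["eef_pos"],s["width"],s["contact_force"]);print(rel([.462,-.0515,.18]))
print(rot(s["ee_rot"]).as_matrix().round(4))
```

```text
[ 0.58666222 -0.21241399  0.22551733] 0.08472727509855592 [ 1.09020212 -0.11978621 -0.00571814]
[ 5.36517848 -4.15219047  1.52117103]
[[-5.e-04  1.e+00 -4.e-04]
 [ 1.e+00  5.e-04  4.e-04]
 [ 4.e-04 -4.e-04 -1.e+00]]
```

Released cleanly. On to c2.

Request:
drive_tool --deltas '[[[0.8,-0.6,0,0,0,0,85],[2.0,-1.5,0,0,0,0,85],[3.2,-2.5,0,0,0,0,85],[4.4,-3.4,0,0,0,0,85],[5.37,-4.15,0,0,0,0,85]]]'

```text
time_s: 7.33
eef_pos: [0.4652, -0.0558, 0.2244]
ee_rot: [0.0, 0.707, 0.707, 0.0]
contact_force: [0.3, 1.9, 0.6]
width: 0.0851
finger_force: 0.0
```

Request:
drive_tool --deltas '[[[0,0,0,0,0,0,85],[0,0,0.5,0,0,0,85],[0,0,1.2,0,0,0,85],[0,0,2.0,0,0,0,85],[0,0,2.8,0,0,0,85]]]'

```text
time_s: 7.75
eef_pos: [0.4672, -0.0572, 0.1401]
ee_rot: [0.001, 0.707, 0.707, 0.0]
contact_force: [0.4, 1.2, 0.3]
width: 0.0848
finger_force: 0.0
```

Run:
```python
from h import *
s=r.state();print(s["eef_pos"],s["width"],s["contact_force"]);print(rel([.462,-.0515,.079]))
cv2.imwrite("pics/t4.png",r.camera("top")[:,:,::-1])
cv2.imwrite("pics/w4.png",r.camera("wrist")[:,:,::-1])
a=cv2.imread("pics/t4.png")[150:350,330:570].repeat(3,0).repeat(3,1)[:,:420]; b=cv2.imread("pics/w4.png")[:,130:510]
b=cv2.copyMakeBorder(b,0,120,0,0,cv2.BORDER_CONSTANT);cv2.imwrite("pics/c4.png",np.hstack([a,b]))
```

```text
[ 0.46715195 -0.0572473   0.14010298] 0.0847645078660018 [0.39820569 1.19987953 0.29807794]
[ 0.19277517 -0.17557402  2.03632526]
```

View pics/c4.png

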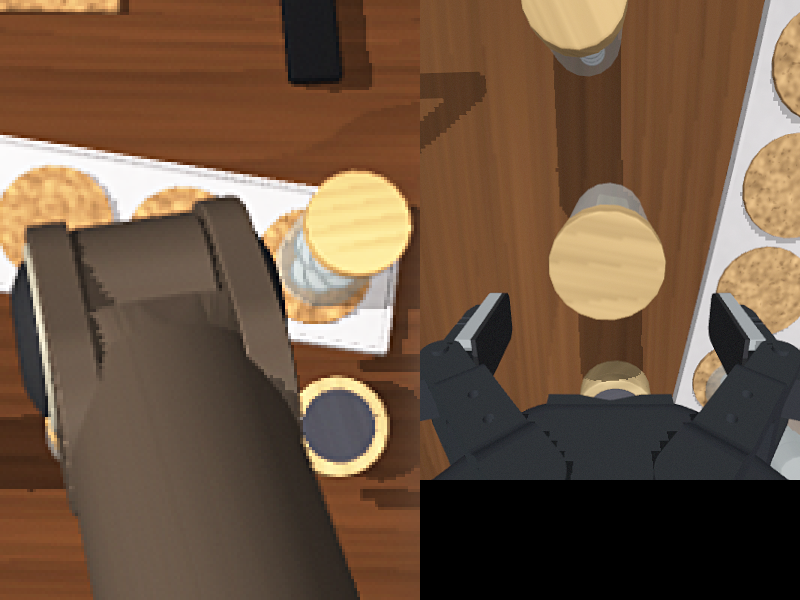

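c1 stands upright on coaster 1, with its lid at top px (449.7,224). c2's lid is at wrist px (317,264), between the open fingers.

Run:
```python
from h import *
print(ray("top",(449.7,224),.150)); print(ray("wrist",(317,264),.116)); s=r.state();print(s["eef_pos"])
```

```text
[ 0.58641478 -0.21836234  0.15      ]
[ 0.46301767 -0.04783405  0.116     ]
[ 0.46443895 -0.05708698  0.13769356]
```

Top camera puts c1 about 5 mm off centre, inside the 12 mm limit. It also shows that the wrist camera reads about +4 mm along tool x, so the top camera's position for c2 is confirmed. Grasping c2.

Request:
drive_tool --deltas '[[[0.18,-0.08,0,0,0,0,85],[0.18,-0.08,0.5,0,0,0,85],[0.18,-0.08,1.0,0,0,0,85],[0.18,-0.08,1.5,0,0,0,85],[0.18,-0.08,1.96,0,0,0,85]]]'

```text
time_s: 8.27
eef_pos: [0.4655, -0.0514, 0.0828]
ee_rot: [0.001, 0.707, 0.707, 0.001]
contact_force: [-0.4, -1.1, -0.1]
width: 0.085
finger_force: 0.0
```

Request:
drive_tool --deltas '[[[0,0,0,0,0,0,85],[0,0,0,0,0,0,80],[0,0,0,0,0,0,72],[0,0,0,0,0,0,65],[0,0,0,0,0,0,60]]]'

```text
time_s: 8.68
eef_pos: [0.4649, -0.0517, 0.0829]
ee_rot: [0.001, 0.707, 0.707, 0.0]
contact_force: [-1.7, -0.6, 9.8]
width: 0.0606
finger_force: 20.9
```

Request:
drive_tool --deltas '[[[0,0,0,0,0,0,50],[0,0,0,0,0,0,45],[0,0,0,0,0,0,45],[0,0,0,0,0,0,45],[0,0,0,0,0,0,45]]]'

```text
time_s: 9.1
eef_pos: [0.4649, -0.0517, 0.0831]
ee_rot: [0.001, 0.707, 0.707, 0.0]
contact_force: [-2.8, 0.3, 10.7]
width: 0.06
finger_force: 40.8
```

Request:
drive_tool --deltas '[[[0,0,-0.2,0,0,0,45],[0,0,-0.6,0,0,0,45],[0,0,-1.1,0,0,0,45],[0,0,-1.6,0,0,0,45],[0,0,-2.0,0,0,0,45]]]'

```text
time_s: 9.52
eef_pos: [0.4644, -0.0516, 0.1431]
ee_rot: [0.0, 0.707, 0.707, 0.0]
contact_force: [0.2, 1.0, -0.9]
width: 0.06
finger_force: 43.6
```

Request:
drive_tool --deltas '[[[-0.3,0.5,0,0,0,0,45],[-0.8,1.5,0,0,0,0,45],[-1.3,2.6,0,0,0,0,45],[-1.85,3.7,0,0,0,0,45],[-2.27,4.48,0,0,0,0,45]]]'

```text
time_s: 9.93
eef_pos: [0.601, -0.1215, 0.1423]
ee_rot: [0.001, 0.707, 0.707, 0.0]
contact_force: [-0.2, 0.6, -1.8]
width: 0.0595
finger_force: 43.9
```

Request:
drive_tool --deltas '[[[0,0,0,0,0,0,45],[0,0,0,0,0,0,45],[0,0,0.3,0,0,0,45],[0,0,0.7,0,0,0,45],[0,0,1.0,0,0,0,45]]]'

```text
time_s: 10.35
eef_pos: [0.5973, -0.1192, 0.1103]
ee_rot: [-0.0, 0.707, 0.707, -0.0]
contact_force: [-0.6, 0.5, -1.8]
width: 0.06
finger_force: 44.2
```

Run:
```python
from h import *
s=r.state();print(s["eef_pos"],s["width"],s["contact_force"]);print(rel([.5993,-.1196,.0915]))
print(rot(s["ee_rot"]).as_matrix().round(4))
```

```text
[ 0.59728881 -0.11917618  0.1102578 ] 0.060013726901546965 [-0.63130137  0.48959783 -1.84071102]
[-0.01421737  0.06784455  0.62517119]
[[-0.0011  1.     -0.0013]
 [ 1.      0.0011  0.    ]
 [ 0.     -0.0013 -1.    ]]
```

Request:
drive_tool --deltas '[[[0,0.05,0.2,0,0,0,45],[0,0.05,0.4,0,0,0,45],[0,0.05,0.55,0,0,0,45],[0,0.05,0.63,0,0,0,45],[0,0.05,0.65,0,0,0,45]]]'

```text
time_s: 10.77
eef_pos: [0.5999, -0.1196, 0.0916]
ee_rot: [-0.0, 0.707, 0.707, -0.0]
contact_force: [-0.2, 0.7, -1.3]
width: 0.0599
finger_force: 44.2
```

Request:
drive_tool --deltas '[[[0,0,0,0,0,0,45],[0,0,0,0,0,0,45],[0,0,0,0,0,0,45],[0,0,0,0,0,0,45],[0,0,0,0,0,0,45]]]'

```text
time_s: 11.18
eef_pos: [0.6002, -0.1198, 0.0924]
ee_rot: [0.0, 0.707, 0.707, 0.0]
contact_force: [0.3, 0.8, -1.1]
width: 0.06
finger_force: 44.2
```

Request:
drive_tool --deltas '[[[0,0,0.03,0,0,0,45],[0,0,0.05,0,0,0,45],[0,0,0.06,0,0,0,45],[0,0,0.06,0,0,0,45],[0,0,0.06,0,0,0,45]]]'

```text
time_s: 11.6
eef_pos: [0.6004, -0.1198, 0.0912]
ee_rot: [0.0, 0.707, 0.707, 0.0]
contact_force: [-1.8, -0.0, 5.8]
width: 0.0603
finger_force: 44.8
```

Request:
drive_tool --deltas '[[[0,0,0,0,0,0,59],[0,0,0,0,0,0,61],[0,0,0,0,0,0,65],[0,0,0,0,0,0,74],[0,0,0,0,0,0,85]]]'

```text
time_s: 12.02
eef_pos: [0.6002, -0.1197, 0.0902]
ee_rot: [0.0, 0.707, 0.707, 0.0]
contact_force: [0.5, 0.5, -0.2]
width: 0.0836
finger_force: 0.0
```

Request:
drive_tool --deltas '[[[0,0,0,0,0,0,85],[0,0,-0.7,0,0,0,85],[0,0,-1.7,0,0,0,85],[0,0,-2.7,0,0,0,85],[0,0,-3.3,0,0,0,85]]]'

```text
time_s: 12.43
eef_pos: [0.6011, -0.1196, 0.1923]
ee_rot: [0.001, 0.707, 0.707, 0.001]
contact_force: [-0.2, 0.0, 0.3]
width: 0.085
finger_force: 0.0
```

Run:
```python
from h import *
s=r.state();print(s["eef_pos"],s["width"],s["contact_force"]);print(rel([.4455,.0827,.054]))
print(rot(s["ee_rot"]).as_matrix().round(4))
```

```text
[ 0.60113915 -0.11955837  0.19227023] 0.08498453821642744 [-0.21397373  0.00102997  0.27575686]
[ 6.74549887 -5.19822437  4.59222628]
[[-5.0e-04  1.0e+00  2.9e-03]
 [ 1.0e+00  5.0e-04 -3.0e-04]
 [-3.0e-04  2.9e-03 -1.0e+00]]
```

Request:
drive_tool --deltas '[[[0.5,-0.4,0,0,0,0,85],[1.4,-1.1,0,0,0,0,85],[2.4,-1.9,0,0,0,0,85],[3.4,-2.7,0,0,0,0,85],[4.4,-3.4,0,0,0,0,85]]]'

```text
time_s: 12.85
eef_pos: [0.4965, 0.0133, 0.1892]
ee_rot: [0.0, 0.707, 0.707, -0.0]
contact_force: [0.7, 1.0, 0.5]
width: 0.0852
finger_force: 0.0
```

Request:
drive_tool --deltas '[[[0.7,-0.5,0,0,0,0,85],[1.4,-1.1,0,0,0,0,85],[2.0,-1.55,0,0,0,0,85],[2.35,-1.8,0.3,0,0,0,85],[2.35,-1.8,1.0,0,0,0,85]]]'

```text
time_s: 13.27
eef_pos: [0.4442, 0.0859, 0.1613]
ee_rot: [0.001, 0.706, 0.709, 0.002]
contact_force: [0.7, 0.0, -1.3]
width: 0.0846
finger_force: 0.0
```

Request:
drive_tool --deltas '[[[0,0,0.3,0,0,0,85],[0,0,0.7,0,0,0,85],[0,0,1.1,0,0,0,85],[0,0,1.3,0,0,0,85],[0,0,1.3,0,0,0,85]]]'

```text
time_s: 13.68
eef_pos: [0.4434, 0.0822, 0.1191]
ee_rot: [-0.001, 0.707, 0.707, -0.001]
contact_force: [-0.3, 0.3, 0.6]
width: 0.085
finger_force: 0.0
```

Run:
```python
from h import *
s=r.state();print(s["eef_pos"],s["width"],s["contact_force"]);print(rel([.4455,.0827,.054]))
print(rot(s["ee_rot"]).as_matrix().round(4))
cv2.imwrite("pics/t5.png",r.camera("top")[:,:,::-1])
cv2.imwrite("pics/w5.png",r.camera("wrist")[:,:,::-1])
a=cv2.imread("pics/t5.png")[150:350,330:570].repeat(3,0).repeat(3,1)[:,:420]; b=cv2.imread("pics/w5.png")[:,130:510]
b=cv2.copyMakeBorder(b,0,120,0,0,cv2.BORDER_CONSTANT);cv2.imwrite("pics/c5.png",np.hstack([a,b]))
```

```text
[0.44339272 0.08218752 0.11910288] 0.08499347833667152 [-0.27971678  0.31446495  0.55890128]
[0.01770933 0.07584743 2.16990234]
[[ 2.0e-04  1.0e+00 -2.6e-03]
 [ 1.0e+00 -2.0e-04 -3.0e-04]
 [-3.0e-04 -2.6e-03 -1.0e+00]]
```

View pics/c5.png

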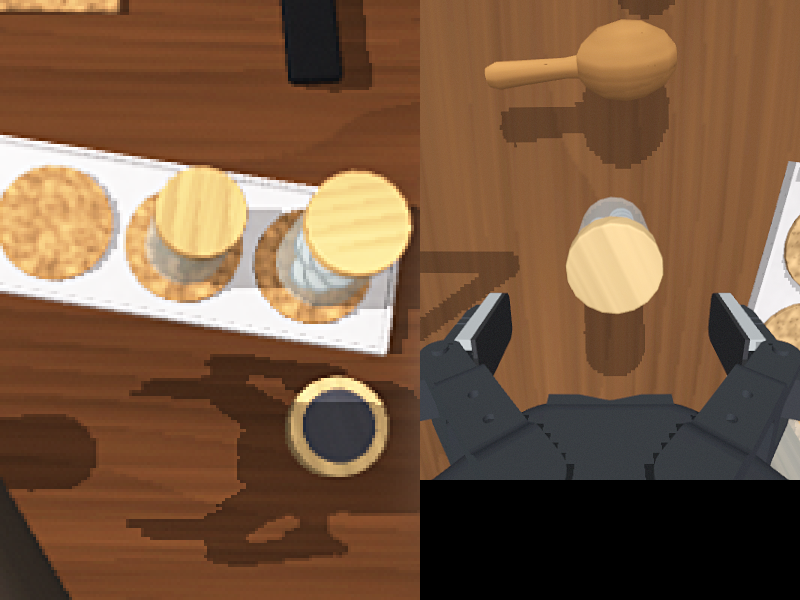

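c2 stands upright on coaster 2 with its lid at top px (397.3,220.7), and c1 is still steady. c3 is centred between the fingers at wrist px (325,267). Descending and grasping.

Request:
drive_tool --deltas '[[[0,0.07,0.3,0,0,0,85],[0,0.07,0.8,0,0,0,85],[0,0.07,1.4,0,0,0,85],[0,0.07,1.9,0,0,0,85],[0,0.07,2.2,0,0,0,85]]]'

```text
time_s: 14.2
eef_pos: [0.446, 0.0825, 0.053]
ee_rot: [-0.0, 0.707, 0.707, -0.0]
contact_force: [0.6, 0.4, 0.7]
width: 0.0845
finger_force: 0.0
```

Request:
drive_tool --deltas '[[[0,0,0,0,0,0,80],[0,0,0,0,0,0,72],[0,0,0,0,0,0,65],[0,0,0,0,0,0,58],[0,0,0,0,0,0,52]]]'

```text
time_s: 14.62
eef_pos: [0.4468, 0.0829, 0.0553]
ee_rot: [0.001, 0.707, 0.707, 0.001]
contact_force: [-2.3, 0.4, 5.2]
width: 0.0532
finger_force: 40.9
```

Request:
drive_tool --deltas '[[[0,0,0,0,0,0,45],[0,0,0,0,0,0,40],[0,0,0,0,0,0,40],[0,0,0,0,0,0,40],[0,0,0,0,0,0,40]]]'

```text
time_s: 15.03
eef_pos: [0.4468, 0.0828, 0.0553]
ee_rot: [0.001, 0.707, 0.707, 0.001]
contact_force: [-1.1, 0.3, 5.2]
width: 0.0528
finger_force: 41.0
```

Run:
```python
from h import *
print(ray("top",(397.3,220.7),.124)); s=r.state(); print(s["eef_pos"],s["width"])
```

```text
[ 0.59601429 -0.12066464  0.124     ]
[0.44682308 0.08284918 0.05528755] 0.05281619769136639
```

c2 is within 4 mm. Lifting c3 and carrying it to coaster 3.

Request:
drive_tool --deltas '[[[0,0,-0.2,0,0,0,40],[0,0,-0.6,0,0,0,40],[0,0,-1.1,0,0,0,40],[0,0,-1.6,0,0,0,40],[0,0,-2.0,0,0,0,40]]]'

```text
time_s: 15.45
eef_pos: [0.4462, 0.0828, 0.1157]
ee_rot: [0.0, 0.707, 0.707, 0.0]
contact_force: [0.2, 0.0, -2.0]
width: 0.0529
finger_force: 42.4
```

Request:
drive_tool --deltas '[[[-0.2,0.4,0,0,0,0,40],[-0.7,1.1,0,0,0,0,40],[-1.2,1.9,0,0,0,0,40],[-1.7,2.7,0,0,0,0,40],[-2.2,3.4,0,0,0,0,40]]]'

```text
time_s: 15.87
eef_pos: [0.55, 0.015, 0.1141]
ee_rot: [0.0, 0.707, 0.707, 0.0]
contact_force: [0.9, 0.1, -2.1]
width: 0.0532
finger_force: 42.5
```

Request:
drive_tool --deltas '[[[-0.4,0.7,0,0,0,0,40],[-0.9,1.4,0,0,0,0,40],[-1.2,1.9,0,0,0,0,40],[-1.4,2.15,0,0,0,0,40],[-1.4,2.15,0.3,0,0,0,40]]]'

```text
time_s: 16.28
eef_pos: [0.615, -0.0274, 0.1058]
ee_rot: [0.001, 0.708, 0.706, 0.001]
contact_force: [0.3, -0.4, -1.0]
width: 0.0528
finger_force: 42.6
```

Request:
drive_tool --deltas '[[[0,0,0.1,0,0,0,40],[0,0,0.4,0,0,0,40],[0,0,0.6,0,0,0,40],[0,0,0.7,0,0,0,40],[0,0,0.7,0,0,0,40]]]'

```text
time_s: 16.7
eef_pos: [0.6116, -0.0247, 0.0832]
ee_rot: [-0.001, 0.707, 0.708, -0.001]
contact_force: [-0.5, 0.3, -1.7]
width: 0.0526
finger_force: 42.6
```

Run:
```python
from h import *
s=r.state();print(s["eef_pos"],s["width"],s["contact_force"]);print(rel([.613,-.0254,.0635]))
print(rot(s["ee_rot"]).as_matrix().round(4))
```

```text
[ 0.61160252 -0.02468802  0.08324345] 0.05260978023276588 [-0.54517695  0.33683772 -1.73512206]
[-0.023825    0.0477648   0.65802698]
[[-0.0013  1.     -0.0018]
 [ 1.      0.0013  0.    ]
 [ 0.     -0.0018 -1.    ]]
```

Request:
drive_tool --deltas '[[[0,0,0.2,0,0,0,40],[0,0,0.4,0,0,0,40],[0,0,0.57,0,0,0,40],[0,0,0.64,0,0,0,40],[0,0,0.66,0,0,0,40]]]'

```text
time_s: 17.12
eef_pos: [0.6123, -0.0253, 0.0638]
ee_rot: [-0.0, 0.707, 0.707, -0.0]
contact_force: [-0.1, -0.3, -1.2]
width: 0.0529
finger_force: 42.6
```

Request:
drive_tool --deltas '[[[0,0,0,0,0,0,40],[0,0,0.02,0,0,0,40],[0,0,0.04,0,0,0,40],[0,0,0.06,0,0,0,40],[0,0,0.06,0,0,0,40]]]'

```text
time_s: 17.53
eef_pos: [0.613, -0.0252, 0.0635]
ee_rot: [0.0, 0.707, 0.707, 0.0]
contact_force: [-1.6, -0.1, 3.3]
width: 0.0529
finger_force: 43.0
```

Touching down (contact force +3 N). Releasing and going to c4.

Request:
drive_tool --deltas '[[[0,0,0,0,0,0,52],[0,0,0,0,0,0,54],[0,0,0,0,0,0,58],[0,0,0,0,0,0,68],[0,0,0,0,0,0,80]]]'

```text
time_s: 17.95
eef_pos: [0.6128, -0.0252, 0.0626]
ee_rot: [0.0, 0.707, 0.707, 0.0]
contact_force: [0.0, 0.1, -0.2]
width: 0.0778
finger_force: 0.0
```

Request:
drive_tool --deltas '[[[0,0,0,0,0,0,85],[0,0,-0.7,0,0,0,85],[0,0,-1.7,0,0,0,85],[0,0,-2.7,0,0,0,85],[0,0,-3.3,0,0,0,85]]]'

```text
time_s: 18.37
eef_pos: [0.6137, -0.0249, 0.1646]
ee_rot: [0.001, 0.707, 0.707, 0.001]
contact_force: [0.6, -0.9, -0.3]
width: 0.0851
finger_force: 0.0
```

Request:
drive_tool --deltas '[[[0.8,-0.3,0,0,0,0,85],[2.0,-0.8,0,0,0,0,85],[3.2,-1.3,0,0,0,0,85],[4.4,-1.8,0,0,0,0,85],[5.6,-2.3,0,0,0,0,85]]]'

```text
time_s: 18.78
eef_pos: [0.5428, 0.1441, 0.1618]
ee_rot: [0.0, 0.707, 0.707, 0.0]
contact_force: [0.1, 0.6, 0.9]
width: 0.0849
finger_force: 0.0
```

Request:
drive_tool --deltas '[[[1.2,-0.5,0,0,0,0,85],[2.4,-1.0,0,0,0,0,85],[3.6,-1.5,0,0,0,0,85],[4.8,-2.0,0,0,0,0,85],[5.8,-2.4,0,0,0,0,85]]]'

```text
time_s: 19.2
eef_pos: [0.4699, 0.3195, 0.162]
ee_rot: [-0.0, 0.706, 0.708, 0.0]
contact_force: [1.0, 0.3, 0.4]
width: 0.0852
finger_force: 0.0
```

Request:
drive_tool --deltas '[[[0.4,-0.1,0,0,0,0,85],[0.6,-0.2,0,0,0,0,85],[0.6,-0.2,0.3,0,0,0,85],[0.6,-0.2,0.7,0,0,0,85],[0.6,-0.2,1.0,0,0,0,85]]]'

```text
time_s: 19.62
eef_pos: [0.4664, 0.3322, 0.1297]
ee_rot: [0.001, 0.708, 0.706, -0.001]
contact_force: [-0.1, -0.5, -0.3]
width: 0.085
finger_force: 0.0
```

Run:
```python
from h import *
s=r.state();print(s["eef_pos"],s["width"],s["contact_force"],s["joint_pos"].round(2));print(rel([.4655,.3412,.031]))
print(rot(s["ee_rot"]).as_matrix().round(4))
cv2.imwrite("pics/t6.png",r.camera("top")[:,:,::-1])
cv2.imwrite("pics/w6.png",r.camera("wrist")[:,:,::-1])
a=cv2.imread("pics/t6.png")[150:350,270:510].repeat(3,0).repeat(3,1)[:,:420]; b=cv2.imread("pics/w6.png")[:,130:510]
b=cv2.copyMakeBorder(b,0,120,0,0,cv2.BORDER_CONSTANT);cv2.imwrite("pics/c6.png",np.hstack([a,b]))
```

```text
[0.46637469 0.33217615 0.12972844] 0.08495244809212128 [-0.14726135 -0.51069828 -0.32529237] [-0.26  0.5  -0.6   1.8   0.34  0.94 -1.  ]
[ 0.30752331 -0.02797517  3.29033619]
[[ 2.5e-03  1.0e+00 -6.0e-04]
 [ 1.0e+00 -2.5e-03 -2.1e-03]
 [-2.1e-03 -6.0e-04 -1.0e+00]]
```

View pics/c6.png

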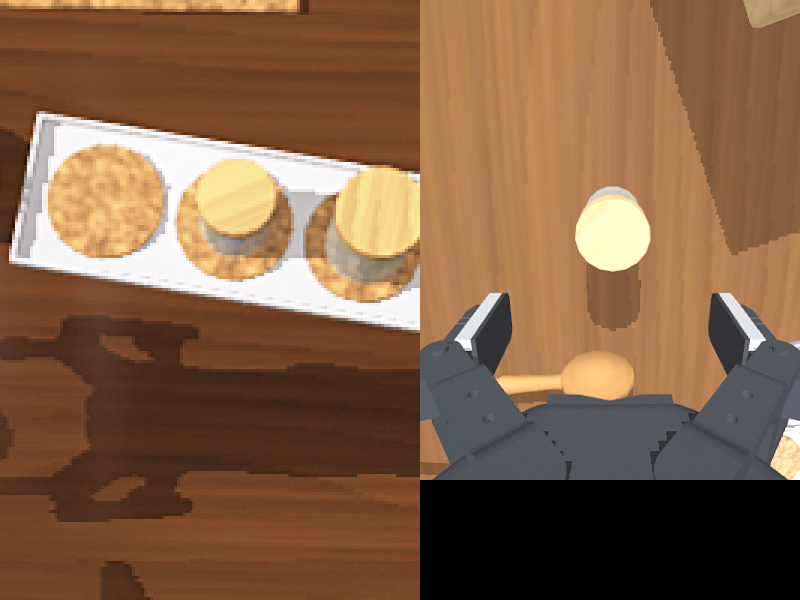

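c3 is upright on coaster 3 (lid at top px (348.7,216)). c4 is at wrist px (323,233), with free space around it. Grasping c4.

Request:
drive_tool --deltas '[[[0.3,0,0.3,0,0,0,85],[0.3,0,1.0,0,0,0,85],[0.3,0,1.9,0,0,0,85],[0.3,0,2.6,0,0,0,85],[0.3,0,2.8,0,0,0,85]]]'

```text
time_s: 20.13
eef_pos: [0.4644, 0.3425, 0.0443]
ee_rot: [-0.0, 0.707, 0.707, -0.002]
contact_force: [0.1, -0.2, 0.9]
width: 0.0848
finger_force: 0.0
```

Run:
```python
from h import *
s=r.state();print(s["eef_pos"]);print(rel([.4655,.3412,.031])); print(ray("wrist",(323,233),.066),ray("top",(348.7,216),.098))
```

```text
[0.4644111  0.34246743 0.04426453]
[-0.04111428  0.03787117  0.44212562]
[0.46576529 0.38078102 0.066     ] [ 0.60898736 -0.02575063  0.098     ]
```

Request:
drive_tool --deltas '[[[-0.04,0.03,0.2,0,0,0,85],[-0.04,0.03,0.44,0,0,0,85],[-0.04,0.03,0.44,0,0,0,80],[-0.04,0.03,0.44,0,0,0,72],[-0.04,0.03,0.44,0,0,0,64]]]'

```text
time_s: 20.55
eef_pos: [0.467, 0.343, 0.0354]
ee_rot: [0.0, 0.707, 0.707, 0.001]
contact_force: [-0.3, -0.9, 0.3]
width: 0.0645
finger_force: 0.0
```

Request:
drive_tool --deltas '[[[0,0,0,0,0,0,56],[0,0,0,0,0,0,50],[0,0,0,0,0,0,44],[0,0,0,0,0,0,38],[0,0,0,0,0,0,35]]]'

```text
time_s: 20.97
eef_pos: [0.4669, 0.3429, 0.0354]
ee_rot: [0.0, 0.707, 0.707, 0.001]
contact_force: [0.0, -0.6, 6.3]
width: 0.047
finger_force: 40.4
```

Request:
drive_tool --deltas '[[[0,0,0,0,0,0,35],[0,0,0,0,0,0,35],[0,0,0,0,0,0,35],[0,0,0,0,0,0,35],[0,0,0,0,0,0,35]]]'

```text
time_s: 21.38
eef_pos: [0.4669, 0.3429, 0.0353]
ee_rot: [0.0, 0.707, 0.707, 0.001]
contact_force: [-0.4, -0.6, 6.3]
width: 0.047
finger_force: 40.4
```

Request:
drive_tool --deltas '[[[0,0,-0.2,0,0,0,35],[0,0,-0.7,0,0,0,35],[0,0,-1.3,0,0,0,35],[0,0,-2.0,0,0,0,35],[0,0,-2.5,0,0,0,35]]]'

```text
time_s: 21.8
eef_pos: [0.4665, 0.3428, 0.1111]
ee_rot: [-0.0, 0.707, 0.707, 0.0]
contact_force: [0.8, 0.7, -0.5]
width: 0.0469
finger_force: 41.3
```

Run:
```python
from h import *
s=r.state();print(s["eef_pos"],s["width"]);print(rel([.6265,.0684,.09]))
print(rot(s["ee_rot"]).as_matrix().round(4))
```

```text
[0.46652573 0.34278732 0.11114458] 0.0469293816386465
[-9.14911459  5.32788199  0.70229609]
[[-5.e-04  1.e+00  4.e-04]
 [ 1.e+00  5.e-04  5.e-04]
 [ 5.e-04  4.e-04 -1.e+00]]
```

c4 is gripped at 47 mm. Carrying it to coaster 4, above dish height.

Request:
drive_tool --deltas '[[[-0.6,0.4,0,0,0,0,35],[-1.6,0.9,0,0,0,0,35],[-2.6,1.5,0,0,0,0,35],[-3.6,2.1,0,0,0,0,35],[-4.6,2.7,0,0,0,0,35]]]'

```text
time_s: 22.22
eef_pos: [0.548, 0.2031, 0.1098]
ee_rot: [0.0, 0.707, 0.707, -0.0]
contact_force: [0.9, -0.1, -1.3]
width: 0.0468
finger_force: 41.3
```

Request:
drive_tool --deltas '[[[-1.0,0.6,0,0,0,0,35],[-2.0,1.2,0,0,0,0,35],[-3.0,1.8,0,0,0,0,35],[-3.9,2.3,0,0,0,0,35],[-4.5,2.65,0,0,0,0,35]]]'

```text
time_s: 22.63
eef_pos: [0.6283, 0.0652, 0.1094]
ee_rot: [0.001, 0.708, 0.706, -0.001]
contact_force: [0.7, -0.5, -1.5]
width: 0.0471
finger_force: 41.3
```

Request:
drive_tool --deltas '[[[0,0,0,0,0,0,35],[0,0,0.3,0,0,0,35],[0,0,0.8,0,0,0,35],[0,0,1.2,0,0,0,35],[0,0,1.4,0,0,0,35]]]'

```text
time_s: 23.05
eef_pos: [0.6253, 0.0707, 0.0653]
ee_rot: [-0.001, 0.706, 0.708, -0.001]
contact_force: [-0.5, -0.4, -1.9]
width: 0.0467
finger_force: 41.3
```

Run:
```python
from h import *
s=r.state();print(s["eef_pos"],s["width"]);print(rel([.6275,.070,.0438]))
```

```text
[0.62526934 0.07073455 0.06531116] 0.046667685750489976
[-0.02476912  0.07646199  0.71680737]
```

Request:
drive_tool --deltas '[[[0,0.05,0.2,0,0,0,35],[0,0.05,0.4,0,0,0,35],[0,0.05,0.57,0,0,0,35],[0,0.05,0.65,0,0,0,35],[0,0.05,0.68,0,0,0,35]]]'

```text
time_s: 23.47
eef_pos: [0.6284, 0.0697, 0.0467]
ee_rot: [-0.0, 0.707, 0.707, -0.0]
contact_force: [0.1, 0.2, -0.8]
width: 0.0472
finger_force: 41.3
```

Request:
drive_tool --deltas '[[[0,0,0,0,0,0,35],[0,0,0.03,0,0,0,35],[0,0,0.06,0,0,0,35],[0,0,0.08,0,0,0,35],[0,0,0.08,0,0,0,35]]]'

```text
time_s: 23.88
eef_pos: [0.6286, 0.0695, 0.0447]
ee_rot: [0.0, 0.707, 0.707, 0.0]
contact_force: [0.1, 0.4, -1.6]
width: 0.0469
finger_force: 41.3
```

Still just above the coaster, so I lower 1.8 mm, release and retreat.

Request:
drive_tool --deltas '[[[0,0,0.02,0,0,0,35],[0,0,0.04,0,0,0,35],[0,0,0.06,0,0,0,35],[0,0,0.06,0,0,0,35],[0,0,0.06,0,0,0,35]]]'

```text
time_s: 24.3
eef_pos: [0.6287, 0.0696, 0.0434]
ee_rot: [0.0, 0.707, 0.707, 0.0]
contact_force: [-1.3, -0.9, 4.3]
width: 0.0469
finger_force: 41.7
```

Request:
drive_tool --deltas '[[[0,0,0,0,0,0,46],[0,0,0,0,0,0,48],[0,0,0,0,0,0,52],[0,0,0,0,0,0,62],[0,0,0,0,0,0,74]]]'

```text
time_s: 24.72
eef_pos: [0.6285, 0.0696, 0.0426]
ee_rot: [-0.0, 0.707, 0.707, -0.0]
contact_force: [-0.1, 0.4, 0.4]
width: 0.0721
finger_force: 0.0
```

Request:
drive_tool --deltas '[[[0,0,0,0,0,0,85],[0,0,-0.7,0,0,0,85],[0,0,-1.7,0,0,0,85],[0,0,-2.9,0,0,0,85],[0,0,-4.1,0,0,0,85]]]'

```text
time_s: 25.13
eef_pos: [0.6279, 0.0696, 0.1666]
ee_rot: [-0.001, 0.707, 0.707, -0.001]
contact_force: [1.1, -0.3, 1.0]
width: 0.0849
finger_force: 0.0
```

Request:
drive_tool --deltas '[[[1.0,-0.6,-0.3,0,0,0,85],[2.0,-1.5,-0.6,0,0,0,85],[3.0,-2.4,-0.6,0,0,0,85],[4.0,-3.3,-0.6,0,0,0,85],[5.0,-4.0,-0.6,0,0,0,85]]]'

```text
time_s: 25.55
eef_pos: [0.5064, 0.2207, 0.1843]
ee_rot: [0.0, 0.707, 0.707, 0.0]
contact_force: [0.4, -0.2, 0.5]
width: 0.085
finger_force: 0.0
```

Run:
```python
from h import *
t=r.camera("top");cv2.imwrite("pics/t7.png",t[:,:,::-1])
s=r.camera("scene");cv2.imwrite("pics/s7.png",s[:,:,::-1])
a=cv2.resize(t[165:285,220:540],(800,300),interpolation=cv2.INTER_CUBIC);b=cv2.resize(s[130:355,80:480],(533,300),interpolation=cv2.INTER_CUBIC)
b=cv2.copyMakeBorder(b,0,0,0,267,cv2.BORDER_CONSTANT);cv2.imwrite("pics/c7.png",np.vstack([a,b])[:,:,::-1])
```

```text
(no output)
```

View pics/c7.png

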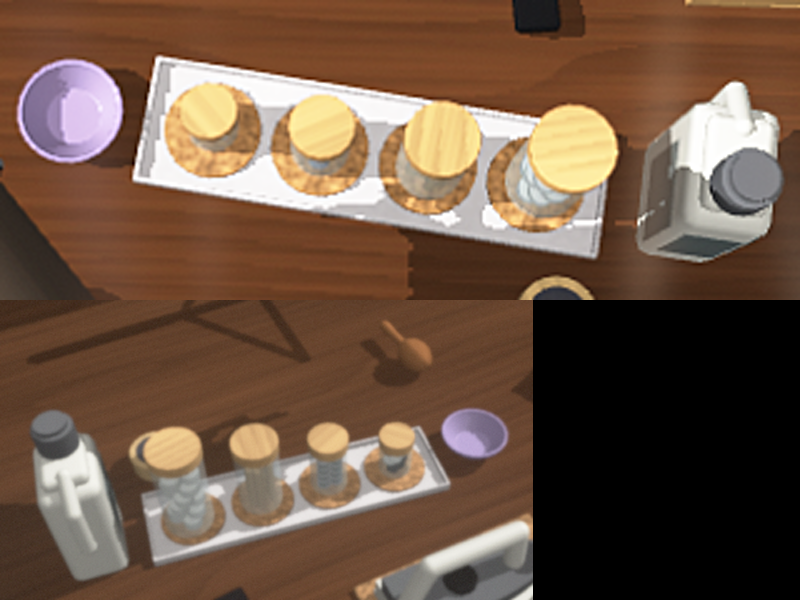

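The row is in order and upright. Top-crop lids are at (572,148), (442,139), (321,127) and (209,111). Scene-crop lids are at (173,450), (254,445), (328,440) and (396,437). Bottle and dish look unmoved. Checking the centring with both cameras.

Run:
```python
from h import *
K=np.array([[.5858,-.2132],[.5993,-.1194],[.6127,-.0254],[.6263,.0684]])
T=[(572,148),(442,139),(321,127),(209,111)];S=[(173,450),(254,445),(328,440),(396,437)];H=[.15,.124,.098,.074]
for k,t,s,h in zip(K,T,S,H):
    a=ray("top",(220+t[0]/2.5,165+t[1]/2.5),h)[:2];b=ray("scene",(80+s[0]/1.3325,130+(s[1]-300)/1.3325),h)[:2]
    print(((a-k)*1e3).round(1),((b-k)*1e3).round(1))
# bottle/dish difference vs start
a=cv2.imread("pics/top0.png");b=cv2.imread("pics/t7.png")
for n,(u,v) in dict(cap=(518,236),dish=(248,209)).items():
    g=lambda i:cv2.cvtColor(i,cv2.COLOR_BGR2GRAY).astype(np.float32)
    s=np.s_[v-22:v+22,u-22:u+22];print(n,cv2.phaseCorrelate(g(a)[s],g(b)[s]))
```

```text
[ 0.2 -3.4] [ 6.8 -1.9]
[-3.1 -0.3] [ 5.9 -0.3]
[-3.3  0.3] [4.2 0.9]
[-0.1 -1.3] [ 6.2 -0.7]
cap ((0.5761539582576454, 0.6407681655195674), 0.8930673286061228)
dish ((0.5097989037747119, 0.5016319728325236), 0.9943778571376094)
```

All four are within about 7 mm by either camera, and the bottle and dish have not moved. Handing in.

```bash
python3 -c "
from plant import r
print(r.close_job())"
```

```text
the job is handed in; nothing more can be done
None
```

I handed the job in; no pass/fail result came back. The last pictures show all four canisters upright on their coasters, tallest by the bottle down to shortest by the dish, each within about 7 mm of centre (12 mm allowed), with the bottle and dish unmoved.

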